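Park a lens tube against its stop and chock it

TASK

Roll the loose black lens tube along the felt lane of the wooden tray by pushing its side, without lifting it, until it rests against the red-faced stop, and there press it lightly home (about 5 newtons for half a second, never as much as 15; do not ram it). Then stand the wooden chock upright on the lane behind the tube, its green face square and flat against the tube, so that the tube cannot roll back, and let go. Leave the glass candle and the mug where they are.

Things in the scene. Friction and masses are not known exactly. Their poses are not given: they have to be found in the camera images.
- tray_mark (a point): Middle of the 4 mm white cross line on the wooden tray's grey felt lane, on its floor (10 mm above the desk; tray fixed). x: along the lane, the way to roll; y: left of that; z up. Beyond the line stands the stop, NOT measured: a fixed rigid upright bar, flat red face 120 mm wide, square to the lane, 37 mm high, set by hand with its face anywhere 38 to 62 mm past the line. Find it by touch or sight.
- tray_start (a point): Middle of the open end of the lane (no wall), on its floor, 220 mm before the white line; axes as for the line. The tray is 320 mm long and 170 mm wide; the lane is 142 mm wide between two rails whose tops are 12 mm above its floor.
- tube_center (a point): Centre (on the axis, half-way along) of the black lens tube, a rigid loose cylinder 44 mm in diameter and 120 mm long, about 0.2 kg, with aluminium and brass bands. It lies across the lane; its y axis is the tube's axis, its x and z axes turn as it rolls. On the floor of the lane its centre is 22 mm above the floor. It rolls with slight resistance (about 0.2 N; friction on the floor can take up 1 N of a push) and coasts a few mm after a slow push.
- chock_grip (a point): Middle of the upright grip rib of the loose light-wood chock (0.1 kg). The chock's block is 40 mm (x) by 44 mm (y) by 26 mm high; the rib on top is 16 mm (x) by 34 mm (y) and rises from 24 to 60 mm above the underside. This point is 42 mm above the chock's underside and 29 mm behind its green face. x points to the green face, z up.
- chock_face (a point): Middle of the chock's green face (40 mm wide, which shall touch the tube), 13 mm above its underside. x points out of the face, z up.
- candle_center (a point): Bystander: centre of a loose glass jar candle, 76 mm in diameter, 90 mm high, on the desk.
- mug_center (a point): Bystander: centre of a loose cream mug, 83 mm in diameter with a handle, 94 mm high, on the desk.
Not all that is in view belongs to the job. What is shaped like the part that bears tube_center but pink is not meant.

How it is judged:
By the outcome, as a careful person would: the job done as asked, in the order asked, and still so for the second after the job is handed in, with the robot touching nothing.
It also fails if it takes over 67 s, if anything falls off the work surface, if the arm or the gripper's body presses on something with over 40 N, if the wrist force passes 120 N, or if a joint passes its speed limit or range.

ROBOT

A 7-joint arm with a two-finger parallel gripper is mounted at the origin on a cart in front of the work surface, level with it; the furniture and walls round the work are solid. World frame = base frame: x ahead of the robot, y to its left, z up, the work surface at z = 0. Lengths are in m, angles in rad, forces in N, time in s.
With the tool pointing down it reaches from about 0.4 to 0.75 m from the base axis. Payload 19.5 kg.
Tool frame: the origin (TCP) lies at the very end of the fingers, on their centre line; the grasp point (between the pads) lies 19 mm behind it (robot.tcp_to_grasp is the distance from the TCP to the grasp point, in m); z points along the fingers, y is the line along which they close (so a half turn about z gives the same grasp; the last joint's range is limited). The gripper opens to 85 mm and grips with 20 to 120 N. Pads are 22 mm wide; open, the fingers measure 114 mm over their backs; the gripper's body (76 mm by 85 mm) begins 54 mm behind the grasp point. The pads swing forward as they close: fully open they stand 13 mm farther back than shut.
Start: joints at [1.118, 0.707, -0.028, 1.485, 0.022, 0.951, -0.075], TCP at [0.23, -0.527, 0.231] pointing down, gripper open.
Joint ranges: [-2.71, 2.71], [-0.32, 2.16], [-1.57, 1.52], [0, 2.45], [-1.46, 4.6], [0, 2.02], [-2.83, 2.83]. Speed limits (rad/s): [1.89, 1.89, 2.57, 2.57, 3.01, 3.01, 3.01].

INTERFACE

Orientations are given as a 3x3 rotation matrix whose columns are the frame's x, y, z axes.
In Python, from bench import robot, optics, order gives the robot as it stands.
- The arm moves only by the tool move_arm, never from a script. Its argument "steps" is a list of rows, each an object of numbers: "dx", "dy", "dz": the shift along the world's x, y, z in mm; "wx", "wy", "wz": the turn, a rotation vector about the world's x, y, z in units of 5 degrees (1.0 is 5 degrees); "grip": the opening, from -1 (shut) to 1 (fully open), so that 0 is half open. In form: [{"dx": .., "dy": .., "dz": .., "wx": .., "wy": .., "wz": .., "grip": ..}, ...]. A call has 1 to 12 rows; each row is the pose to reach, as a shift and turn from the pose commanded when the call began; what a row does not reach only later rows make up. A row lasts 1/10 s, in which the tool goes at most 50 mm and 8.59 degrees, less where a joint would pass 70% of its speed; a pose out of reach is approached as far as the arm can. A call with a gripper value outside its range is refused whole. The fingers move at their own pace and stop on an object; the grip force is fixed at half the most. Time passes only in rows, so rows that repeat a pose let the fingers close. It gives the time, the measured TCP pose, the force, the opening and the grip force at its end, in the units of the state.
- robot.read_state(): the state, without advancing time (a new reading comes with each control period).
- optics.capture(name): name is "scene" or "top" or "wrist"; returns a dict with "pixels" (420x560x3 uint8, blue, green, red), "depth" (420x560 float32, m along the optical axis (not along the pixel's ray), 0 where there is no reading), "mtx" (3x3 intrinsics, pixels), "origin" and "rotation" of the camera in the world. Camera axes: x right, y down, z forward; pixel columns grow to the right and rows downward; lengths in m; the calibration is good to about 2 mm. The wrist camera is an equidistant fisheye: a pixel r from the principal point sees the ray r / f radians off the axis. A picture is of the moment at which its call begins.
- order.close_job(): hands the job in; it is judged then, once.
The state is a dict: "time_s": time; "qpos": joint angles; "joint_velocities": joint speeds; "tau": joint torques, N m; "tool_pos": TCP position; "eef_rot": TCP orientation; "ft_force": force on the tool from outside, world axes, zero at the start; "torque": the same for the moment, N m; "opening": finger opening in m; "grip_force": force on a finger pad.
Only numpy, scipy, OpenCV 4.12 (cv2) and the standard library are available. Lean on these libraries where they do the work, as an engineer would, in place of code of your own. Each camera call takes 0.05 s, during which the arm holds its last target. There are 200 camera calls.

## Working session

There is one attempt and no reset: what is moved stays moved. The work goes in short steps, Python scripts to look and compute and a tool call to move; the robot and the scene stay as the last step left them, time stands still between calls to the robot, and variables do not carry over. Pictures are saved under pics/ and viewed, at most 10 in all, crops included, and the job is handed in when it is done.

Besides the shell and the picture viewer there is one more tool, called after "Call:" by a JSON object that holds its "op" and its "data", one argument or row to a line. move_arm: Moves the arm, as the interface text tells. Its arguments: {"type":"object","properties":{"steps":{"type":"array"}},"required":["steps"]}

```bash
mkdir -p pics; ls
cat > h.py <<'E'
import numpy as np, cv2
from bench import robot, optics, order
def snap(n,f):
    c=optics.capture(n); cv2.imwrite('pics/%s.png'%f,c['pixels']); np.savez('pics/%s.npz'%f,**c); return c
def P(c,u,v,d=None,z=None):
    """pixel->world with depth d or on plane z (pinhole)"""
    m=np.array(c['mtx']);r=np.array([(u-m[0,2])/m[0,0],(v-m[1,2])/m[1,1],1.]);o=np.array(c['origin']).ravel();R=np.array(c['rotation'])
    w=R@r
    if z is not None: return o+w*(z-o[2])/w[2]
    if d is None: d=np.median(c['depth'][int(v)-1:int(v)+2,int(u)-1:int(u)+2])
    return o+w*d
E
python3 - <<'E'
from h import *
a=snap('scene','s0');b=snap('top','t0')
for c in(a,b):print(c['mtx'],c['origin'],c['rotation'])
print(robot.read_state())
E
```

```text
pics
[[524.88839404   0.         275.93506212]
 [  0.         524.88839404 211.95464279]
 [  0.           0.           1.        ]] [-0.00297793 -1.18240325  0.60603909] [[ 0.89173257 -0.18280812  0.41399783]
 [-0.45238414 -0.38576016  0.80407567]
 [ 0.01271231 -0.90430653 -0.42669439]]
[[395.12116432   0.         279.5366958 ]
 [  0.         395.12116432 205.92048263]
 [  0.           0.           1.        ]] [ 0.43291239 -0.1525181   1.02599244] [[-0.00240992 -0.99566633  0.09296642]
 [-0.99997149  0.00173408 -0.00734986]
 [ 0.0071568  -0.09298148 -0.99564212]]
{'time_s': 0.1, 'qpos': array([ 1.11824685,  0.70704145, -0.02761302,  1.48492965,  0.02199309,
        0.95090875, -0.07549554]), 'joint_velocities': array([ 0.00213144, -0.00060978, -0.00051789, -0.00176565,  0.00041342,
        0.0017483 ,  0.00108064]), 'tau': array([ 2.75641483e-03, -8.84291410e+01,  1.23706609e+00, -2.36454070e+01,
        1.70545973e-02,  5.05748889e-03,  1.58892863e-04]), 'tool_pos': array([ 0.22955646, -0.52693796,  0.23087917]), 'eef_rot': array([[ 9.16783362e-01,  3.99384642e-01, -4.17693144e-04],
       [ 3.99384860e-01, -9.16782928e-01,  8.92043207e-04],
       [-2.66655870e-05, -9.84630688e-04, -9.99999515e-01]]), 'ft_force': array([1.02161855, 0.29598758, 0.11765949]), 'torque': array([-0.0226702 , -0.05170009, -0.02901941]), 'grip_force': 0.0, 'opening': 0.08530924447641716}
```

View pics/s0.png

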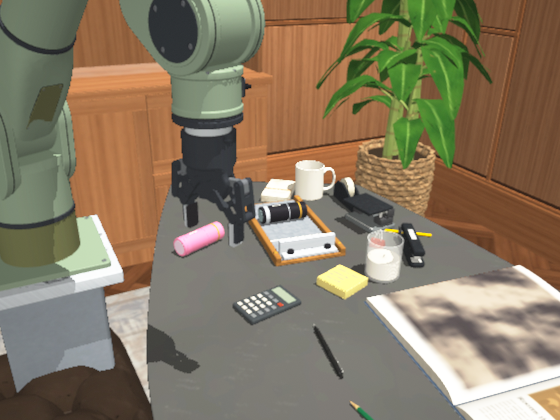

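View pics/t0.png

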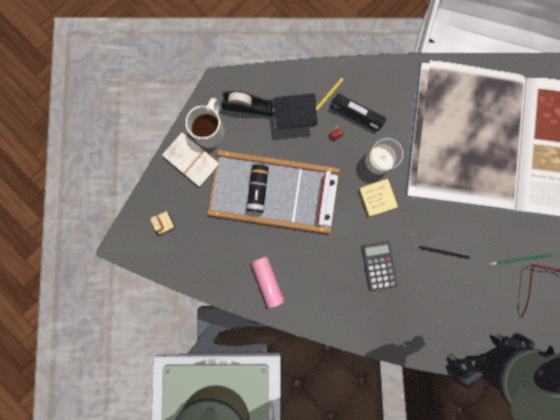

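The scene view shows the tray with the tube at about (283,212), the stop at (305,245), the mug at (310,180) and the candle at (383,257). In the top view the tube is at (258,188), the white line at (297,195), the stop at (328,197) and the chock at (162,223). Next I enlarge the top view.

Run:
```python
from h import *
c=dict(np.load('pics/t0.npz'))
im=cv2.resize(c['pixels'][145:240,200:350],None,fx=5,fy=5,interpolation=cv2.INTER_CUBIC)
ch=cv2.resize(c['pixels'][205:241,142:182],None,fx=10,fy=10,interpolation=cv2.INTER_CUBIC)
cv2.imwrite('pics/t1.png',im);cv2.imwrite('pics/t2.png',ch)
for n,u,v in [('chock',162,223),('tube',258,188),('line',297,195),('stop',328,197),('mug',204,125),('candle',381,158)]:print(n,P(c,u,v))
```

```text
chock [0.48326884 0.13601744 0.0299021 ]
tube [ 0.56854351 -0.10633526  0.05300498]
line [ 0.55602426 -0.2052835   0.01069411]
stop [ 0.54956628 -0.28425674  0.02035914]
mug [0.73232043 0.03222173 0.04121867]
candle [ 0.64593317 -0.41675998  0.04384158]
```

View pics/t1.png

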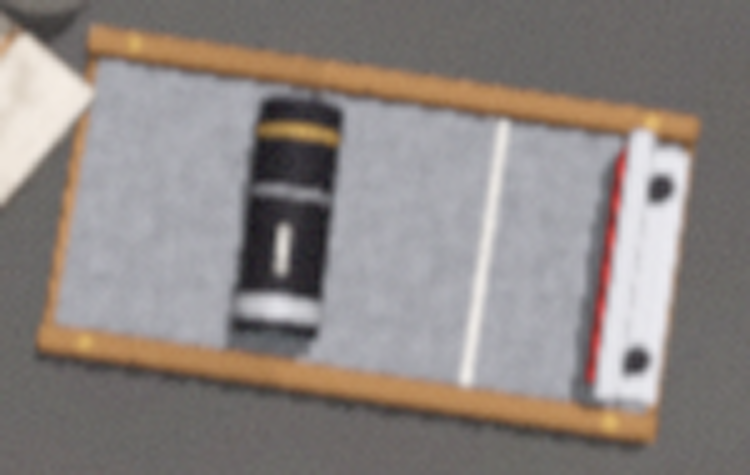

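View pics/t2.png

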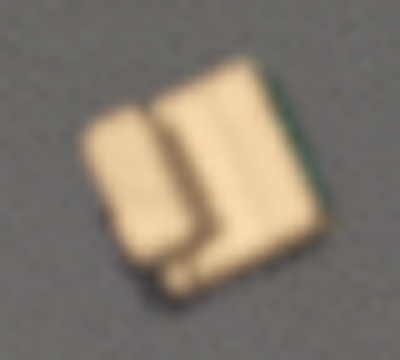

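The crop shows the white line running from (503,122) to (466,383) and the stop's red face from (622,150) to (592,380). The tube's ends are near (302,98) and (275,335). On the chock, the green face runs from (245,60) to (325,222), and the rib top has corners (85,130), (140,108), (205,235) and (140,262).

Run:
```python
from h import *
c=dict(np.load('pics/t0.npz'))
A=lambda x,y,z:P(c,(x+.5)/5-.5+200,(y+.5)/5-.5+145,z=z)
B=lambda x,y,z:P(c,(x+.5)/10-.5+142,(y+.5)/10-.5+205,z=z)
def rep(n,p,q):
    d=(q-p)[:2];print(n,(p+q)[:2]/2,'len',np.linalg.norm(d),'ang',np.degrees(np.arctan2(d[1],d[0])))
rep('line',A(503,122,.01),A(466,383,.01))
rep('railT outer',A(90,28,.022),A(699,120,.022))
rep('railB outer',A(38,348,.022),A(655,440,.022))
rep('tube top line',A(302,98,.05),A(275,335,.05))
rep('tube mid',A(302,98,.032),A(275,335,.032))
rep('stop topfront',A(634,130,.047),A(597,400,.047))
rep('chock front top',B(245,60,.026),B(325,222,.026))
rep('ribaxis',(B(85,130,.06)+B(140,108,.06))/2,(B(205,235,.06)+B(140,262,.06))/2)
rep('block rear?',B(245,60,.026),B(150,105,.026))
rep('block side',B(325,222,.026),B(170,295,.026))
```

```text
line [ 0.55627524 -0.2040851 ] len 0.13757819472112953 ang 171.62221442046103
railT outer [ 0.64725364 -0.15737558] len 0.3179135921684921 ang -98.77399247099213
railB outer [ 0.48211998 -0.13262827] len 0.31708875080068977 ang -98.59936215808219
tube top line [ 0.56955374 -0.10448641] len 0.11977634257247301 ang 173.71701814517863
tube mid [ 0.57207378 -0.10360058] len 0.12198534960512977 ang 173.71701814517863
stop topfront [ 0.54542828 -0.26757349] len 0.13707373053464997 ang 171.53107642690102
chock front top [0.49446844 0.11712647] len 0.04619737807590132 ang -152.752369454784
ribaxis [0.48198557 0.14240994] len 0.03521377946130853 ang -153.97234488855383
block rear? [0.50931282 0.13956028] len 0.026306705455393948 ang 115.63774427124596
block side [0.46478233 0.12583582] len 0.04269122956966713 ang 115.38413798416359
```

Call:
{"op": "move_arm", "data": {
  "steps": [
    {"dx": 175,"dy": 236,"dz": 0,"wz": 5.8,"grip": 0},
    {"dx": 175,"dy": 236,"dz": 0,"wz": 5.8,"grip": 0},
    {"dx": 349,"dy": 472,"dz": 0,"wz": 11.6,"grip": 0},
    {"dx": 349,"dy": 472,"dz": 0,"wz": 11.6,"grip": 0},
    {"dx": 349,"dy": 472,"dz": 0,"wz": 11.6,"grip": 0},
    {"dx": 349,"dy": 472,"dz": 0,"wz": 11.6,"grip": 0},
    {"dx": 349,"dy": 472,"dz": 0,"wz": 11.6,"grip": 0},
    {"dx": 349,"dy": 472,"dz": 0,"wz": 11.6,"grip": 0},
    {"dx": 349,"dy": 472,"dz": -60,"wz": 11.6,"grip": 0},
    {"dx": 349,"dy": 472,"dz": -60,"wz": 11.6,"grip": 0},
    {"dx": 349,"dy": 472,"dz": -60,"wz": 11.6,"grip": 0},
    {"dx": 349,"dy": 472,"dz": -60,"wz": 11.6,"grip": 0}
  ]
}}

```text
schema error: expected keys dx, dy, dz, wx, wy, wz, grip
```

Call:
{"op": "move_arm", "data": {
  "steps": [
    {"dx": 175,"dy": 236,"dz": 0,"wx": 0,"wy": 0,"wz": 5.8,"grip": 0},
    {"dx": 349,"dy": 472,"dz": 0,"wx": 0,"wy": 0,"wz": 11.6,"grip": 0},
    {"dx": 349,"dy": 472,"dz": 0,"wx": 0,"wy": 0,"wz": 11.6,"grip": 0},
    {"dx": 349,"dy": 472,"dz": 0,"wx": 0,"wy": 0,"wz": 11.6,"grip": 0},
    {"dx": 349,"dy": 472,"dz": 0,"wx": 0,"wy": 0,"wz": 11.6,"grip": 0},
    {"dx": 349,"dy": 472,"dz": 0,"wx": 0,"wy": 0,"wz": 11.6,"grip": 0},
    {"dx": 349,"dy": 472,"dz": 0,"wx": 0,"wy": 0,"wz": 11.6,"grip": 0},
    {"dx": 349,"dy": 472,"dz": 0,"wx": 0,"wy": 0,"wz": 11.6,"grip": 0},
    {"dx": 349,"dy": 472,"dz": -60,"wx": 0,"wy": 0,"wz": 11.6,"grip": 0},
    {"dx": 349,"dy": 472,"dz": -60,"wx": 0,"wy": 0,"wz": 11.6,"grip": 0},
    {"dx": 349,"dy": 472,"dz": -60,"wx": 0,"wy": 0,"wz": 11.6,"grip": 0},
    {"dx": 349,"dy": 472,"dz": -60,"wx": 0,"wy": 0,"wz": 11.6,"grip": 0}
  ]
}}

```text
time_s: 1.3
tool_pos: [0.5795, -0.053, 0.1703]
eef_rot: [[0.147, 0.989, -0.001], [0.989, -0.147, 0.0], [-0.0, -0.001, -1.0]]
ft_force: [-0.8, -0.4, 0.5]
opening: 0.0426
grip_force: 0.0
```

Run:
```python
from h import *
c=snap('wrist','w0');print(c['mtx'],c['origin'],c['rotation'],robot.read_state()['tool_pos'])
```

```text
[[325.1922621    0.         278.92608471]
 [  0.         325.1922621  211.21687764]
 [  0.           0.           1.        ]] [0.59059644 0.01616689 0.31305157] [[ 9.89113185e-01 -1.41338721e-01 -4.09691651e-02]
 [-1.47155830e-01 -9.50981297e-01 -2.71992158e-01]
 [-5.17885942e-04  2.75059882e-01 -9.61426957e-01]] [ 0.58181123 -0.04575872  0.16814698]
```

View pics/w0.png

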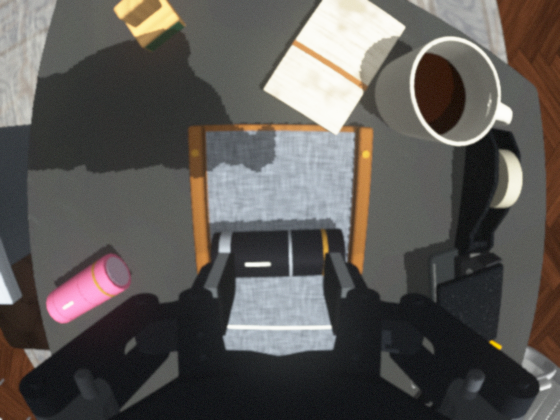

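The wrist view shows the tube lying across the lane from (218,254) to (345,254), the white line at row 327, the open end at row 128 and the chock at (150,20). I check these against the top view and read where the arm has settled.

```bash
cat >> h.py <<'E'
def W(c,u,v,z):
    m=np.array(c['mtx']);x=np.array([(u-m[0,2]),(v-m[1,2])]);r=np.hypot(*x);t=r/m[0,0]
    q=np.r_[np.sin(t)*x/r,np.cos(t)];w=np.array(c['rotation'])@q;o=np.array(c['origin']).ravel();return o+w*(z-o[2])/w[2]
E
python3 - <<'E'
from h import *
c=dict(np.load('pics/w0.npz'))
print(robot.read_state()['tool_pos'])
print('line',W(c,228,326,.01),W(c,329,330,.01))
print('tube top ends',W(c,217,254,.04),W(c,345,254,.04))
print('tube back/front sil',W(c,282,230,.05),W(c,282,276,.05))
print('rails',W(c,207,128,.022),W(c,356,130,.022),'start edge',W(c,280,128,.01))
print('chock front bottom edge',W(c,145,47,.026),W(c,185,17,.026))
E
```

```text
[ 0.58181123 -0.04575872  0.16814698]
line [ 0.50008877 -0.19588271  0.01      ] [ 0.61374355 -0.21860777  0.01      ]
tube top ends [ 0.516256   -0.09336777  0.04      ] [ 0.63343298 -0.11084814  0.04      ]
tube back/front sil [ 0.57952887 -0.07518953  0.05      ] [ 0.57316523 -0.11897557  0.05      ]
rails [0.52564269 0.02036987 0.022     ] [ 0.6581966  -0.00100591  0.022     ] start edge [0.59040584 0.00922358 0.01      ]
chock front bottom edge [0.47967167 0.10840294 0.026     ] [0.52146828 0.12733348 0.026     ]
```

Call:
{"op": "move_arm", "data": {
  "steps": [
    {"dx": 0,"dy": 0,"dz": -40,"wx": 0,"wy": 0,"wz": 0,"grip": 0},
    {"dx": 0,"dy": 0,"dz": -80,"wx": 0,"wy": 0,"wz": 0,"grip": 0},
    {"dx": 0,"dy": 0,"dz": -110,"wx": 0,"wy": 0,"wz": 0,"grip": 0},
    {"dx": 0,"dy": 0,"dz": -130,"wx": 0,"wy": 0,"wz": 0,"grip": 0},
    {"dx": 0,"dy": 0,"dz": -140,"wx": 0,"wy": 0,"wz": 0,"grip": 0},
    {"dx": 0,"dy": 0,"dz": -145,"wx": 0,"wy": 0,"wz": 0,"grip": 0},
    {"dx": 0,"dy": 0,"dz": -145,"wx": 0,"wy": 0,"wz": 0,"grip": 0},
    {"dx": 0,"dy": 0,"dz": -145,"wx": 0,"wy": 0,"wz": 0,"grip": 0},
    {"dx": 0,"dy": 0,"dz": -145,"wx": 0,"wy": 0,"wz": 0,"grip": 0}
  ]
}}

```text
time_s: 2.25
tool_pos: [0.579, -0.0552, 0.0271]
eef_rot: [[0.147, 0.989, 0.001], [0.989, -0.147, -0.0], [0.0, 0.001, -1.0]]
ft_force: [0.3, 0.8, -0.4]
opening: 0.0424
grip_force: 0.0
```

Call:
{"op": "move_arm", "data": {
  "steps": [
    {"dx": -0.4,"dy": -3,"dz": -3,"wx": 0,"wy": 0,"wz": 0,"grip": 0},
    {"dx": -0.9,"dy": -6,"dz": -6,"wx": 0,"wy": 0,"wz": 0,"grip": 0},
    {"dx": -1.3,"dy": -9,"dz": -6,"wx": 0,"wy": 0,"wz": 0,"grip": 0},
    {"dx": -1.8,"dy": -12,"dz": -6,"wx": 0,"wy": 0,"wz": 0,"grip": 0},
    {"dx": -2.4,"dy": -16,"dz": -6,"wx": 0,"wy": 0,"wz": 0,"grip": 0},
    {"dx": -3,"dy": -20,"dz": -6,"wx": 0,"wy": 0,"wz": 0,"grip": 0},
    {"dx": -3.6,"dy": -24,"dz": -6,"wx": 0,"wy": 0,"wz": 0,"grip": 0},
    {"dx": -4.2,"dy": -28,"dz": -6,"wx": 0,"wy": 0,"wz": 0,"grip": 0},
    {"dx": -4.8,"dy": -32,"dz": -6,"wx": 0,"wy": 0,"wz": 0,"grip": 0},
    {"dx": -5.4,"dy": -36,"dz": -6,"wx": 0,"wy": 0,"wz": 0,"grip": 0},
    {"dx": -6,"dy": -40,"dz": -6,"wx": 0,"wy": 0,"wz": 0,"grip": 0},
    {"dx": -6.6,"dy": -44,"dz": -6,"wx": 0,"wy": 0,"wz": 0,"grip": 0}
  ]
}}

```text
time_s: 3.45
tool_pos: [0.572, -0.0995, 0.0203]
eef_rot: [[0.147, 0.989, -0.0], [0.989, -0.147, -0.0], [-0.0, -0.0, -1.0]]
ft_force: [0.8, -1.2, -0.5]
opening: 0.0424
grip_force: 0.1
```

Call:
{"op": "move_arm", "data": {
  "steps": [
    {"dx": -0.6,"dy": -4,"dz": 0,"wx": 0,"wy": 0,"wz": 0,"grip": 0},
    {"dx": -1.2,"dy": -8,"dz": 0,"wx": 0,"wy": 0,"wz": 0,"grip": 0},
    {"dx": -1.8,"dy": -12,"dz": 0,"wx": 0,"wy": 0,"wz": 0,"grip": 0},
    {"dx": -2.4,"dy": -16,"dz": 0,"wx": 0,"wy": 0,"wz": 0,"grip": 0},
    {"dx": -3,"dy": -20,"dz": 0,"wx": 0,"wy": 0,"wz": 0,"grip": 0},
    {"dx": -3.6,"dy": -24,"dz": 0,"wx": 0,"wy": 0,"wz": 0,"grip": 0},
    {"dx": -4.2,"dy": -28,"dz": 0,"wx": 0,"wy": 0,"wz": 0,"grip": 0},
    {"dx": -4.8,"dy": -32,"dz": 0,"wx": 0,"wy": 0,"wz": 0,"grip": 0},
    {"dx": -5.4,"dy": -36,"dz": 0,"wx": 0,"wy": 0,"wz": 0,"grip": 0},
    {"dx": -6,"dy": -40,"dz": 0,"wx": 0,"wy": 0,"wz": 0,"grip": 0},
    {"dx": -6.6,"dy": -44,"dz": 0,"wx": 0,"wy": 0,"wz": 0,"grip": 0},
    {"dx": -7.2,"dy": -48,"dz": 0,"wx": 0,"wy": 0,"wz": 0,"grip": 0}
  ]
}}

```text
time_s: 4.65
tool_pos: [0.5648, -0.1475, 0.0203]
eef_rot: [[0.147, 0.989, -0.0], [0.989, -0.147, 0.0], [0.0, -0.0, -1.0]]
ft_force: [-0.4, 0.3, -0.3]
opening: 0.0429
grip_force: 0.1
```

Call:
{"op": "move_arm", "data": {
  "steps": [
    {"dx": -0.6,"dy": -4,"dz": 0,"wx": 0,"wy": 0,"wz": 0,"grip": 0},
    {"dx": -1.2,"dy": -8,"dz": 0,"wx": 0,"wy": 0,"wz": 0,"grip": 0},
    {"dx": -1.8,"dy": -12,"dz": 0,"wx": 0,"wy": 0,"wz": 0,"grip": 0},
    {"dx": -2.3,"dy": -15,"dz": 0,"wx": 0,"wy": 0,"wz": 0,"grip": 0},
    {"dx": -2.6,"dy": -17.5,"dz": 0,"wx": 0,"wy": 0,"wz": 0,"grip": 0},
    {"dx": -3,"dy": -20,"dz": 0,"wx": 0,"wy": 0,"wz": 0,"grip": 0},
    {"dx": -3.3,"dy": -22,"dz": 0,"wx": 0,"wy": 0,"wz": 0,"grip": 0},
    {"dx": -3.6,"dy": -24,"dz": 0,"wx": 0,"wy": 0,"wz": 0,"grip": 0},
    {"dx": -3.9,"dy": -26,"dz": 0,"wx": 0,"wy": 0,"wz": 0,"grip": 0},
    {"dx": -4.2,"dy": -28,"dz": 0,"wx": 0,"wy": 0,"wz": 0,"grip": 0},
    {"dx": -4.5,"dy": -30,"dz": 0,"wx": 0,"wy": 0,"wz": 0,"grip": 0},
    {"dx": -4.8,"dy": -32,"dz": 0,"wx": 0,"wy": 0,"wz": 0,"grip": 0}
  ]
}}

```text
time_s: 5.85
tool_pos: [0.56, -0.1793, 0.0203]
eef_rot: [[0.147, 0.989, -0.0], [0.989, -0.147, -0.0], [-0.0, -0.0, -1.0]]
ft_force: [-0.8, 0.6, -0.8]
opening: 0.0426
grip_force: 0.0
```

Run:
```python
from h import *
c=snap('scene','s1')
cv2.imwrite('pics/s1c.png',cv2.resize(c['pixels'][180:270,235:360],None,fx=6,fy=6,interpolation=cv2.INTER_CUBIC))
```

```text
(no output)
```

View pics/s1c.png

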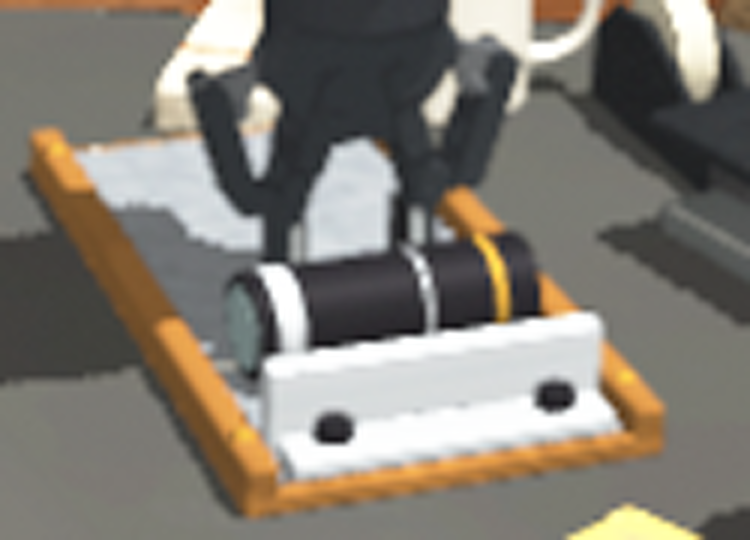

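The scene crop shows the tube at (380,300) close behind the stop at (435,360), nearly parallel to it, with the fingers behind it at (275,230) and (420,220). I creep forward from here.

Call:
{"op": "move_arm", "data": {
  "steps": [
    {"dx": -0.3,"dy": -2,"dz": 0,"wx": 0,"wy": 0,"wz": 0,"grip": 0},
    {"dx": -0.6,"dy": -4,"dz": 0,"wx": 0,"wy": 0,"wz": 0,"grip": 0},
    {"dx": -0.9,"dy": -6,"dz": 0,"wx": 0,"wy": 0,"wz": 0,"grip": 0},
    {"dx": -1.2,"dy": -8,"dz": 0,"wx": 0,"wy": 0,"wz": 0,"grip": 0},
    {"dx": -1.5,"dy": -10,"dz": 0,"wx": 0,"wy": 0,"wz": 0,"grip": 0},
    {"dx": -1.8,"dy": -12,"dz": 0,"wx": 0,"wy": 0,"wz": 0,"grip": 0},
    {"dx": -2,"dy": -13,"dz": 0,"wx": 0,"wy": 0,"wz": 0,"grip": 0},
    {"dx": -2.1,"dy": -14,"dz": 0,"wx": 0,"wy": 0,"wz": 0,"grip": 0},
    {"dx": -2.2,"dy": -15,"dz": 0,"wx": 0,"wy": 0,"wz": 0,"grip": 0},
    {"dx": -2.4,"dy": -16,"dz": 0,"wx": 0,"wy": 0,"wz": 0,"grip": 0}
  ]
}}

```text
time_s: 6.9
tool_pos: [0.5576, -0.1952, 0.0203]
eef_rot: [[0.147, 0.989, -0.0], [0.989, -0.147, 0.0], [0.0, -0.0, -1.0]]
ft_force: [0.2, 0.6, -0.3]
opening: 0.0427
grip_force: 0.0
```

Call:
{"op": "move_arm", "data": {
  "steps": [
    {"dx": -0.1,"dy": -1,"dz": 0,"wx": 0,"wy": 0,"wz": 0,"grip": 0},
    {"dx": -0.3,"dy": -2,"dz": 0,"wx": 0,"wy": 0,"wz": 0,"grip": 0},
    {"dx": -0.5,"dy": -3,"dz": 0,"wx": 0,"wy": 0,"wz": 0,"grip": 0},
    {"dx": -0.6,"dy": -4,"dz": 0,"wx": 0,"wy": 0,"wz": 0,"grip": 0}
  ]
}}

```text
time_s: 7.3
tool_pos: [0.557, -0.1992, 0.0203]
eef_rot: [[0.147, 0.989, -0.0], [0.989, -0.147, 0.0], [0.0, -0.0, -1.0]]
ft_force: [0.1, 1.2, 0.1]
opening: 0.0425
grip_force: 0.1
```

Call:
{"op": "move_arm", "data": {
  "steps": [
    {"dx": -0.1,"dy": -1,"dz": 0,"wx": 0,"wy": 0,"wz": 0,"grip": 0},
    {"dx": -0.3,"dy": -2,"dz": 0,"wx": 0,"wy": 0,"wz": 0,"grip": 0},
    {"dx": -0.4,"dy": -2.5,"dz": 0,"wx": 0,"wy": 0,"wz": 0,"grip": 0}
  ]
}}

```text
time_s: 7.6
tool_pos: [0.5566, -0.2018, 0.0203]
eef_rot: [[0.147, 0.989, -0.0], [0.989, -0.147, -0.0], [-0.0, -0.0, -1.0]]
ft_force: [-0.1, 0.4, 0.2]
opening: 0.0425
grip_force: 0.0
```

Call:
{"op": "move_arm", "data": {
  "steps": [
    {"dx": -0.1,"dy": -0.7,"dz": 0,"wx": 0,"wy": 0,"wz": 0,"grip": 0},
    {"dx": -0.2,"dy": -1.4,"dz": 0,"wx": 0,"wy": 0,"wz": 0,"grip": 0}
  ]
}}

```text
time_s: 7.8
tool_pos: [0.5564, -0.2031, 0.0203]
eef_rot: [[0.147, 0.989, -0.0], [0.989, -0.147, 0.0], [0.0, -0.0, -1.0]]
ft_force: [0.8, -0.3, -0.5]
opening: 0.0427
grip_force: 0.1
```

Run:
```python
from h import *
for i in range(3):
    optics.capture('top'); s=robot.read_state();print(s['tool_pos'],s['ft_force'])
```

```text
[ 0.55638211 -0.20322279  0.02026091] [ 0.12011514 -0.30013059  0.1922182 ]
[ 0.5563691  -0.20316197  0.02025674] [0.50954908 0.21292209 0.02430175]
[ 0.55641307 -0.20308417  0.02027609] [0.3961125  1.20972938 0.01215798]
```

Call:
{"op": "move_arm", "data": {
  "steps": [
    {"dx": -0.1,"dy": -0.6,"dz": 0,"wx": 0,"wy": 0,"wz": 0,"grip": 0},
    {"dx": -0.2,"dy": -1.2,"dz": 0,"wx": 0,"wy": 0,"wz": 0,"grip": 0}
  ]
}}

```text
time_s: 8.15
tool_pos: [0.5562, -0.2042, 0.0203]
eef_rot: [[0.147, 0.989, -0.0], [0.989, -0.147, 0.0], [0.0, -0.0, -1.0]]
ft_force: [0.7, 1.8, -0.6]
opening: 0.0425
grip_force: 0.2
```

Call:
{"op": "move_arm", "data": {
  "steps": [
    {"dx": -0.1,"dy": -0.6,"dz": 0,"wx": 0,"wy": 0,"wz": 0,"grip": 0},
    {"dx": -0.2,"dy": -1.2,"dz": 0,"wx": 0,"wy": 0,"wz": 0,"grip": 0}
  ]
}}

```text
time_s: 8.35
tool_pos: [0.556, -0.2055, 0.0203]
eef_rot: [[0.147, 0.989, -0.0], [0.989, -0.147, 0.0], [0.0, -0.0, -1.0]]
ft_force: [0.6, -0.1, -0.2]
opening: 0.0426
grip_force: 0.1
```

Call:
{"op": "move_arm", "data": {
  "steps": [
    {"dx": -0.1,"dy": -0.6,"dz": 0,"wx": 0,"wy": 0,"wz": 0,"grip": 0},
    {"dx": -0.2,"dy": -1.2,"dz": 0,"wx": 0,"wy": 0,"wz": 0,"grip": 0}
  ]
}}

```text
time_s: 8.55
tool_pos: [0.5558, -0.2067, 0.0203]
eef_rot: [[0.147, 0.989, -0.0], [0.989, -0.147, 0.0], [-0.0, -0.0, -1.0]]
ft_force: [1.5, 0.8, 0.2]
opening: 0.043
grip_force: 0.6
```

Call:
{"op": "move_arm", "data": {
  "steps": [
    {"dx": -0.1,"dy": -0.6,"dz": 0,"wx": 0,"wy": 0,"wz": 0,"grip": 0},
    {"dx": -0.2,"dy": -1.2,"dz": 0,"wx": 0,"wy": 0,"wz": 0,"grip": 0}
  ]
}}

```text
time_s: 8.75
tool_pos: [0.5557, -0.2078, 0.0203]
eef_rot: [[0.147, 0.989, 0.0], [0.989, -0.147, 0.0], [0.0, 0.0, -1.0]]
ft_force: [0.5, 0.8, 1.3]
opening: 0.0425
grip_force: 0.7
```

Call:
{"op": "move_arm", "data": {
  "steps": [
    {"dx": -0.1,"dy": -0.6,"dz": 0,"wx": 0,"wy": 0,"wz": 0,"grip": 0},
    {"dx": -0.2,"dy": -1.2,"dz": 0,"wx": 0,"wy": 0,"wz": 0,"grip": 0}
  ]
}}

```text
time_s: 8.95
tool_pos: [0.5555, -0.209, 0.0203]
eef_rot: [[0.147, 0.989, 0.0], [0.989, -0.147, 0.0], [0.0, 0.0, -1.0]]
ft_force: [0.8, 2.0, 1.1]
opening: 0.0424
grip_force: 1.1
```

Call:
{"op": "move_arm", "data": {
  "steps": [
    {"dx": -0.1,"dy": -0.5,"dz": 0,"wx": 0,"wy": 0,"wz": 0,"grip": 0},
    {"dx": -0.1,"dy": -0.5,"dz": 0,"wx": 0,"wy": 0,"wz": 0,"grip": 0}
  ]
}}

```text
time_s: 9.15
tool_pos: [0.5555, -0.2092, 0.0203]
eef_rot: [[0.147, 0.989, 0.0], [0.989, -0.147, 0.0], [0.001, 0.0, -1.0]]
ft_force: [2.2, 4.8, 1.8]
opening: 0.0429
grip_force: 2.1
```

Call:
{"op": "move_arm", "data": {
  "steps": [
    {"dx": 0,"dy": -0.1,"dz": 0,"wx": 0,"wy": 0,"wz": 0,"grip": 0},
    {"dx": 0,"dy": -0.1,"dz": 0,"wx": 0,"wy": 0,"wz": 0,"grip": 0},
    {"dx": 0,"dy": -0.1,"dz": 0,"wx": 0,"wy": 0,"wz": 0,"grip": 0}
  ]
}}

```text
time_s: 9.45
tool_pos: [0.5555, -0.2093, 0.0203]
eef_rot: [[0.147, 0.989, 0.0], [0.989, -0.147, 0.0], [0.001, 0.0, -1.0]]
ft_force: [2.0, 4.1, 1.9]
opening: 0.0426
grip_force: 2.6
```

Call:
{"op": "move_arm", "data": {
  "steps": [
    {"dx": 0,"dy": -0.2,"dz": 0,"wx": 0,"wy": 0,"wz": 0,"grip": 0},
    {"dx": 0,"dy": -0.2,"dz": 0,"wx": 0,"wy": 0,"wz": 0,"grip": 0},
    {"dx": 0,"dy": -0.2,"dz": 0,"wx": 0,"wy": 0,"wz": 0,"grip": 0},
    {"dx": 0,"dy": -0.2,"dz": 0,"wx": 0,"wy": 0,"wz": 0,"grip": 0},
    {"dx": 0,"dy": -0.2,"dz": 0,"wx": 0,"wy": 0,"wz": 0,"grip": 0},
    {"dx": 0,"dy": -0.2,"dz": 0,"wx": 0,"wy": 0,"wz": 0,"grip": 0},
    {"dx": 0,"dy": -0.2,"dz": 0,"wx": 0,"wy": 0,"wz": 0,"grip": 0}
  ]
}}

```text
time_s: 10.15
tool_pos: [0.5555, -0.2093, 0.0203]
eef_rot: [[0.147, 0.989, 0.0], [0.989, -0.147, 0.001], [0.001, 0.0, -1.0]]
ft_force: [2.0, 5.5, 1.7]
opening: 0.0428
grip_force: 2.9
```

Call:
{"op": "move_arm", "data": {
  "steps": [
    {"dx": 0.1,"dy": 1,"dz": 0,"wx": 0,"wy": 0,"wz": 0,"grip": 0},
    {"dx": 0.5,"dy": 3,"dz": 0,"wx": 0,"wy": 0,"wz": 0,"grip": 0},
    {"dx": 1.2,"dy": 8,"dz": 0,"wx": 0,"wy": 0,"wz": 0,"grip": 0},
    {"dx": 3,"dy": 20,"dz": 0,"wx": 0,"wy": 0,"wz": 0,"grip": 0},
    {"dx": 6,"dy": 40,"dz": 10,"wx": 0,"wy": 0,"wz": 0,"grip": 0.3},
    {"dx": 9,"dy": 60,"dz": 50,"wx": 0,"wy": 0,"wz": 0,"grip": 0.5},
    {"dx": 9,"dy": 80,"dz": 90,"wx": 0,"wy": 0,"wz": 0,"grip": 0.5},
    {"dx": 0,"dy": 120,"dz": 120,"wx": 0,"wy": 0,"wz": 1.5,"grip": 0.5},
    {"dx": -20,"dy": 165,"dz": 125,"wx": 0,"wy": 0,"wz": 3,"grip": 0.5},
    {"dx": -35,"dy": 210,"dz": 125,"wx": 0,"wy": 0,"wz": 4.5,"grip": 0.5},
    {"dx": -50,"dy": 255,"dz": 125,"wx": 0,"wy": 0,"wz": 6,"grip": 0.5},
    {"dx": -65,"dy": 300,"dz": 125,"wx": 0,"wy": 0,"wz": 6.9,"grip": 0.5}
  ]
}}

```text
time_s: 11.35
tool_pos: [0.4892, 0.0925, 0.1455]
eef_rot: [[-0.444, 0.896, 0.0], [0.896, 0.444, 0.0], [0.0, 0.0, -1.0]]
ft_force: [1.4, 0.7, -0.5]
opening: 0.0642
grip_force: 0.0
```

Call:
{"op": "move_arm", "data": {
  "steps": [
    {"dx": -9,"dy": 40,"dz": 0,"wx": 0,"wy": 0,"wz": 0,"grip": 0.5},
    {"dx": -9,"dy": 53,"dz": 0,"wx": 0,"wy": 0,"wz": 0,"grip": 0.5},
    {"dx": -9,"dy": 53,"dz": 0,"wx": 0,"wy": 0,"wz": 0,"grip": 0.5},
    {"dx": -9,"dy": 53,"dz": 0,"wx": 0,"wy": 0,"wz": 0,"grip": 0.5},
    {"dx": -9,"dy": 53,"dz": 0,"wx": 0,"wy": 0,"wz": 0,"grip": 0.5},
    {"dx": -9,"dy": 53,"dz": 0,"wx": 0,"wy": 0,"wz": 0,"grip": 0.5}
  ]
}}

```text
time_s: 11.95
tool_pos: [0.4815, 0.1421, 0.1452]
eef_rot: [[-0.437, 0.899, -0.0], [0.899, 0.437, -0.0], [-0.0, -0.0, -1.0]]
ft_force: [0.2, -0.1, -0.2]
opening: 0.064
grip_force: 0.0
```

Run:
```python
from h import *
c=snap('wrist','w1');print(c['origin'],robot.read_state()['tool_pos'],robot.read_state()['eef_rot'][:,1])
t=snap('top','t3')
a=cv2.resize(c['pixels'][140:380,130:430],None,fx=2,fy=2,interpolation=cv2.INTER_CUBIC)
cv2.imwrite('pics/w1c.png',a)
```

```text
[0.45194441 0.20507423 0.28792863] [0.48151144 0.14225505 0.14523782] [ 8.99182779e-01  4.37573152e-01 -2.56089457e-04]
```

View pics/w1c.png

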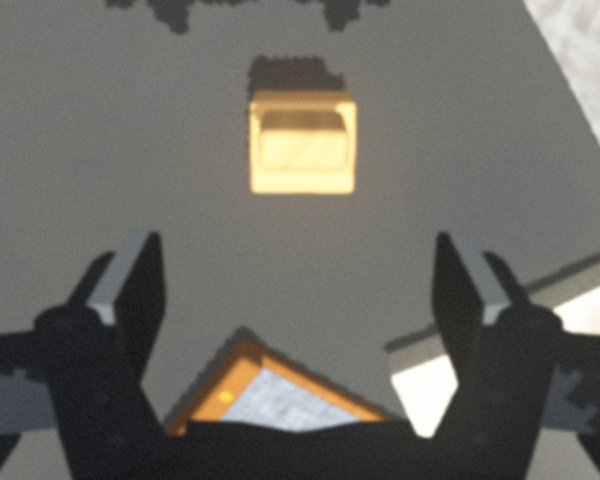

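The wrist crop shows the chock square to the gripper. The block's front top edge runs from (252,192) to (355,191), and the rib top covers (262,130) to (347,170).

Run:
```python
from h import *
c=dict(np.load('pics/w1.npz'))
g=lambda x,y,z:W(c,(x+.5)/2-.5+130,(y+.5)/2-.5+140,z)
def rep(n,p,q):
    d=(q-p)[:2];print(n,((p+q)/2).round(4),'len',np.linalg.norm(d).round(4),'ang',np.degrees(np.arctan2(d[1],d[0])).round(1))
rep('front',g(252,192,.026),g(355,191,.026))
rep('ribfront',g(259,169,.06),g(348,170,.06))
rep('ribrear',g(262,131,.06),g(345,131,.06))
rep('blk mid left->right',g(250,110,.026),g(355,110,.026))
# depths
m=c['depth']
for x,y in[(303,150),(303,183)]:
    u,v=int(x/2+130),int(y/2+140);r=[(u-c['mtx'][0,2]),(v-c['mtx'][1,2])];t=np.hypot(*r)/c['mtx'][0,0];h=np.tan(t)*np.array(r)/np.hypot(*r)
    print('3d',c['origin']+c['rotation']@(np.r_[h,1]*m[v,u]))
```

```text
front [0.4961 0.119  0.026 ] len 0.0443 ang 26.5
ribfront [0.4865 0.138  0.06  ] len 0.0329 ang 25.2
ribrear [0.4801 0.1512 0.06  ] len 0.0301 ang 25.9
blk mid left->right [0.4799 0.1511 0.026 ] len 0.0435 ang 25.9
3d [0.4829906  0.14434966 0.05984691]
3d [0.49375882 0.12270756 0.02658679]
```

Call:
{"op": "move_arm", "data": {
  "steps": [
    {"dx": 1.8,"dy": 2.5,"dz": -30,"wx": 0,"wy": 0,"wz": 0,"grip": 0.3},
    {"dx": 1.8,"dy": 2.5,"dz": -65,"wx": 0,"wy": 0,"wz": 0,"grip": 0.3},
    {"dx": 1.8,"dy": 2.5,"dz": -95,"wx": 0,"wy": 0,"wz": 0,"grip": 0.3},
    {"dx": 1.8,"dy": 2.5,"dz": -110,"wx": 0,"wy": 0,"wz": 0,"grip": 0.3},
    {"dx": 1.8,"dy": 2.5,"dz": -115,"wx": 0,"wy": 0,"wz": 0,"grip": 0.3},
    {"dx": 1.8,"dy": 2.5,"dz": -115,"wx": 0,"wy": 0,"wz": 0,"grip": 0.3},
    {"dx": 1.8,"dy": 2.5,"dz": -115,"wx": 0,"wy": 0,"wz": 0,"grip": 0},
    {"dx": 1.8,"dy": 2.5,"dz": -115,"wx": 0,"wy": 0,"wz": 0,"grip": -0.5},
    {"dx": 1.8,"dy": 2.5,"dz": -115,"wx": 0,"wy": 0,"wz": 0,"grip": -0.5},
    {"dx": 1.8,"dy": 2.5,"dz": -115,"wx": 0,"wy": 0,"wz": 0,"grip": -0.5},
    {"dx": 1.8,"dy": 2.5,"dz": -115,"wx": 0,"wy": 0,"wz": 0,"grip": -0.5}
  ]
}}

```text
time_s: 13.15
tool_pos: [0.4836, 0.1457, 0.0314]
eef_rot: [[-0.439, 0.899, 0.001], [0.899, 0.439, 0.0], [-0.0, 0.001, -1.0]]
ft_force: [-2.2, 0.8, 9.6]
opening: 0.0334
grip_force: 59.9
```

Call:
{"op": "move_arm", "data": {
  "steps": [
    {"dx": 0,"dy": 0,"dz": 20,"wx": 0,"wy": 0,"wz": 0,"grip": -0.5},
    {"dx": 0,"dy": 0,"dz": 50,"wx": 0,"wy": 0,"wz": 0,"grip": -0.5},
    {"dx": 0,"dy": 0,"dz": 80,"wx": 0,"wy": 0,"wz": 0,"grip": -0.5},
    {"dx": 10,"dy": -35,"dz": 90,"wx": 0,"wy": 0,"wz": -1,"grip": -0.5},
    {"dx": 20,"dy": -75,"dz": 90,"wx": 0,"wy": 0,"wz": -2,"grip": -0.5},
    {"dx": 30,"dy": -115,"dz": 90,"wx": 0,"wy": 0,"wz": -3,"grip": -0.5},
    {"dx": 40,"dy": -155,"dz": 90,"wx": 0,"wy": 0,"wz": -4,"grip": -0.5},
    {"dx": 50,"dy": -195,"dz": 90,"wx": 0,"wy": 0,"wz": -5,"grip": -0.5},
    {"dx": 60,"dy": -235,"dz": 90,"wx": 0,"wy": 0,"wz": -6,"grip": -0.5},
    {"dx": 70,"dy": -275,"dz": 90,"wx": 0,"wy": 0,"wz": -6.9,"grip": -0.5},
    {"dx": 78,"dy": -300,"dz": 90,"wx": 0,"wy": 0,"wz": -6.9,"grip": -0.5},
    {"dx": 79,"dy": -310,"dz": 85,"wx": 0,"wy": 0,"wz": -6.9,"grip": -0.5}
  ]
}}

```text
time_s: 14.35
tool_pos: [0.5626, -0.1674, 0.1161]
eef_rot: [[0.15, 0.989, 0.002], [0.989, -0.15, -0.001], [-0.001, 0.002, -1.0]]
ft_force: [-0.3, 0.9, -1.6]
opening: 0.0332
grip_force: 59.9
```

Run:
```python
from h import *
t=dict(np.load('pics/t3.npz'));w=snap('wrist','w2');s=robot.read_state();print(s['tool_pos'],s['eef_rot'],s['ft_force'])
a=cv2.resize(t['pixels'][145:240,200:350],(600,380),interpolation=cv2.INTER_CUBIC)
cv2.imwrite('pics/c3.png',a)
cv2.imwrite('pics/w2c.png',cv2.resize(w['pixels'][140:380,130:430],None,fx=2,fy=2,interpolation=cv2.INTER_CUBIC))
```

```text
[ 0.56177861 -0.16745065  0.1148822 ] [[ 1.50110091e-01  9.88669285e-01 -7.28046276e-05]
 [ 9.88668724e-01 -1.50110084e-01 -1.05680873e-03]
 [-1.05576304e-03  8.66579968e-05 -9.99999439e-01]] [-1.81566815 -2.46536792 -3.03717575]
```

View pics/c3.png

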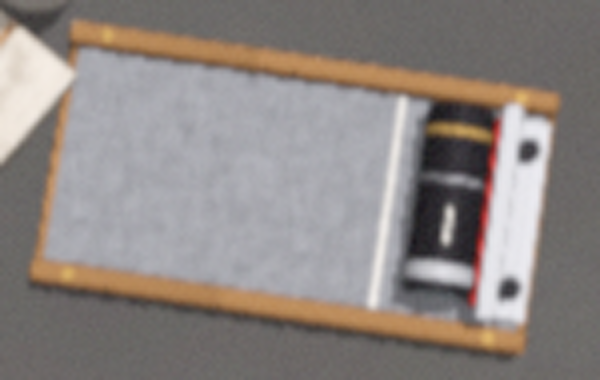

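The tube lies parallel and against the red stop at about (450,205) in this crop, clear of the white line at (387,200). I lower the chock behind it.

Call:
{"op": "move_arm", "data": {
  "steps": [
    {"dx": 0,"dy": 0,"dz": -25,"wx": 0,"wy": 0,"wz": 0,"grip": -0.5},
    {"dx": 0,"dy": 0,"dz": -50,"wx": 0,"wy": 0,"wz": 0,"grip": -0.5},
    {"dx": 0,"dy": 0,"dz": -65,"wx": 0,"wy": 0,"wz": 0,"grip": -0.5},
    {"dx": 0,"dy": 0,"dz": -70,"wx": 0,"wy": 0,"wz": 0,"grip": -0.5},
    {"dx": 0,"dy": 0,"dz": -71,"wx": 0,"wy": 0,"wz": 0,"grip": -0.5},
    {"dx": 0,"dy": 0,"dz": -71,"wx": 0,"wy": 0,"wz": 0,"grip": -0.5},
    {"dx": 0,"dy": 0,"dz": -71,"wx": 0,"wy": 0,"wz": 0,"grip": -0.5}
  ]
}}

```text
time_s: 15.1
tool_pos: [0.5625, -0.1643, 0.0452]
eef_rot: [[0.147, 0.989, 0.001], [0.989, -0.147, -0.0], [-0.0, 0.001, -1.0]]
ft_force: [-0.3, -0.4, -0.0]
opening: 0.0331
grip_force: 60.0
```

Lower in small steps until the floor is felt.

Call:
{"op": "move_arm", "data": {
  "steps": [
    {"dx": 0,"dy": 0,"dz": -1,"wx": 0,"wy": 0,"wz": 0,"grip": -0.5},
    {"dx": 0,"dy": 0,"dz": -2,"wx": 0,"wy": 0,"wz": 0,"grip": -0.5},
    {"dx": 0,"dy": 0,"dz": -3,"wx": 0,"wy": 0,"wz": 0,"grip": -0.5}
  ]
}}

```text
time_s: 15.4
tool_pos: [0.5622, -0.1644, 0.0414]
eef_rot: [[0.147, 0.989, 0.0], [0.989, -0.147, -0.0], [-0.0, 0.0, -1.0]]
ft_force: [-4.3, 3.2, 25.9]
opening: 0.0332
grip_force: 63.3
```

Call:
{"op": "move_arm", "data": {
  "steps": [
    {"dx": 0,"dy": 0,"dz": -0.5,"wx": 0,"wy": 0,"wz": 0,"grip": -0.5},
    {"dx": 0,"dy": 0,"dz": -1,"wx": 0,"wy": 0,"wz": 0,"grip": -0.5}
  ]
}}

```text
time_s: 15.6
tool_pos: [0.5622, -0.1643, 0.0414]
eef_rot: [[0.147, 0.989, 0.0], [0.989, -0.147, -0.0], [-0.0, 0.0, -1.0]]
ft_force: [-9.2, 2.7, 31.8]
opening: 0.0333
grip_force: 63.8
```

Call:
{"op": "move_arm", "data": {
  "steps": [
    {"dx": 0,"dy": 0,"dz": 1,"wx": 0,"wy": 0,"wz": 0,"grip": -0.5},
    {"dx": 0,"dy": 0,"dz": 1.9,"wx": 0,"wy": 0,"wz": 0,"grip": -0.5},
    {"dx": 0,"dy": 0,"dz": 1.9,"wx": 0,"wy": 0,"wz": 0,"grip": -0.5},
    {"dx": 0,"dy": 0,"dz": 1.9,"wx": 0,"wy": 0,"wz": 0,"grip": -0.5}
  ]
}}

```text
time_s: 16.0
tool_pos: [0.5621, -0.1643, 0.042]
eef_rot: [[0.147, 0.989, -0.0], [0.989, -0.147, 0.0], [0.0, -0.0, -1.0]]
ft_force: [0.2, 0.7, -0.7]
opening: 0.033
grip_force: 60.2
```

Call:
{"op": "move_arm", "data": {
  "steps": [
    {"dx": -0.3,"dy": -2,"dz": 0,"wx": 0,"wy": 0,"wz": 0,"grip": -0.5},
    {"dx": -0.6,"dy": -4,"dz": 0,"wx": 0,"wy": 0,"wz": 0,"grip": -0.5},
    {"dx": -0.9,"dy": -6,"dz": 0,"wx": 0,"wy": 0,"wz": 0,"grip": -0.5},
    {"dx": -1.2,"dy": -8,"dz": 0,"wx": 0,"wy": 0,"wz": 0,"grip": -0.5},
    {"dx": -1.5,"dy": -10,"dz": 0,"wx": 0,"wy": 0,"wz": 0,"grip": -0.5},
    {"dx": -1.8,"dy": -12,"dz": 0,"wx": 0,"wy": 0,"wz": 0,"grip": -0.5},
    {"dx": -2.1,"dy": -14,"dz": 0,"wx": 0,"wy": 0,"wz": 0,"grip": -0.5},
    {"dx": -2.4,"dy": -16,"dz": 0,"wx": 0,"wy": 0,"wz": 0,"grip": -0.5},
    {"dx": -2.7,"dy": -18,"dz": 0,"wx": 0,"wy": 0,"wz": 0,"grip": -0.5},
    {"dx": -3,"dy": -20,"dz": 0,"wx": 0,"wy": 0,"wz": 0,"grip": -0.5},
    {"dx": -3.2,"dy": -21,"dz": 0,"wx": 0,"wy": 0,"wz": 0,"grip": -0.5},
    {"dx": -3.3,"dy": -22,"dz": 0,"wx": 0,"wy": 0,"wz": 0,"grip": -0.5}
  ]
}}

```text
time_s: 17.2
tool_pos: [0.5588, -0.1864, 0.0422]
eef_rot: [[0.147, 0.989, -0.0], [0.989, -0.147, 0.0], [0.0, -0.0, -1.0]]
ft_force: [0.0, -0.1, -1.8]
opening: 0.0331
grip_force: 60.2
```

Call:
{"op": "move_arm", "data": {
  "steps": [
    {"dx": -0.1,"dy": -0.7,"dz": 0,"wx": 0,"wy": 0,"wz": 0,"grip": -0.5},
    {"dx": -0.2,"dy": -1.4,"dz": 0,"wx": 0,"wy": 0,"wz": 0,"grip": -0.5}
  ]
}}

```text
time_s: 17.4
tool_pos: [0.5586, -0.1877, 0.0422]
eef_rot: [[0.147, 0.989, -0.0], [0.989, -0.147, 0.0], [0.0, -0.0, -1.0]]
ft_force: [0.6, 0.4, -1.9]
opening: 0.0332
grip_force: 60.2
```

Call:
{"op": "move_arm", "data": {
  "steps": [
    {"dx": -0.1,"dy": -0.5,"dz": 0,"wx": 0,"wy": 0,"wz": 0,"grip": -0.5},
    {"dx": -0.1,"dy": -1,"dz": 0,"wx": 0,"wy": 0,"wz": 0,"grip": -0.5}
  ]
}}

```text
time_s: 17.6
tool_pos: [0.5585, -0.1887, 0.0422]
eef_rot: [[0.147, 0.989, -0.0], [0.989, -0.147, 0.0], [0.0, -0.0, -1.0]]
ft_force: [0.2, -0.0, -1.0]
opening: 0.0333
grip_force: 60.2
```

Call:
{"op": "move_arm", "data": {
  "steps": [
    {"dx": -0.1,"dy": -0.5,"dz": -0.3,"wx": 0,"wy": 0,"wz": 0,"grip": -0.5},
    {"dx": -0.1,"dy": -1,"dz": -0.3,"wx": 0,"wy": 0,"wz": 0,"grip": -0.5}
  ]
}}

```text
time_s: 17.8
tool_pos: [0.5584, -0.1897, 0.0418]
eef_rot: [[0.147, 0.989, -0.0], [0.989, -0.147, 0.0], [0.0, -0.0, -1.0]]
ft_force: [-0.1, -0.2, -1.7]
opening: 0.0328
grip_force: 60.2
```

Call:
{"op": "move_arm", "data": {
  "steps": [
    {"dx": -0.1,"dy": -0.4,"dz": 0,"wx": 0,"wy": 0,"wz": 0,"grip": -0.5},
    {"dx": -0.1,"dy": -0.8,"dz": 0,"wx": 0,"wy": 0,"wz": 0,"grip": -0.5}
  ]
}}

```text
time_s: 18.0
tool_pos: [0.5583, -0.1904, 0.0419]
eef_rot: [[0.147, 0.989, -0.0], [0.989, -0.147, 0.0], [0.0, -0.0, -1.0]]
ft_force: [0.2, 1.0, -0.0]
opening: 0.0329
grip_force: 60.1
```

Call:
{"op": "move_arm", "data": {
  "steps": [
    {"dx": 0,"dy": -0.3,"dz": 0,"wx": 0,"wy": 0,"wz": 0,"grip": -0.5},
    {"dx": -0.1,"dy": -0.6,"dz": 0,"wx": 0,"wy": 0,"wz": 0,"grip": -0.5}
  ]
}}

```text
time_s: 18.2
tool_pos: [0.5583, -0.1906, 0.0419]
eef_rot: [[0.147, 0.989, 0.0], [0.989, -0.147, 0.001], [0.001, -0.0, -1.0]]
ft_force: [0.0, 5.1, 0.4]
opening: 0.0328
grip_force: 60.2
```

Run:
```python
from h import *
for i in range(3):
    w=optics.capture('scene'); s=robot.read_state();print(s['tool_pos'],s['ft_force'])
cv2.imwrite('pics/s2c.png',cv2.resize(w['pixels'][180:270,235:360],None,fx=6,fy=6,interpolation=cv2.INTER_CUBIC))
```

```text
[ 0.55835911 -0.19056853  0.0419079 ] [-0.34752408  4.5426682   0.74360691]
[ 0.55837684 -0.19061443  0.04192787] [-0.60894419  5.0239325  -0.42026302]
[ 0.55830215 -0.19060006  0.04189297] [-0.64045198  4.64928181  0.27505963]
```

View pics/s2c.png

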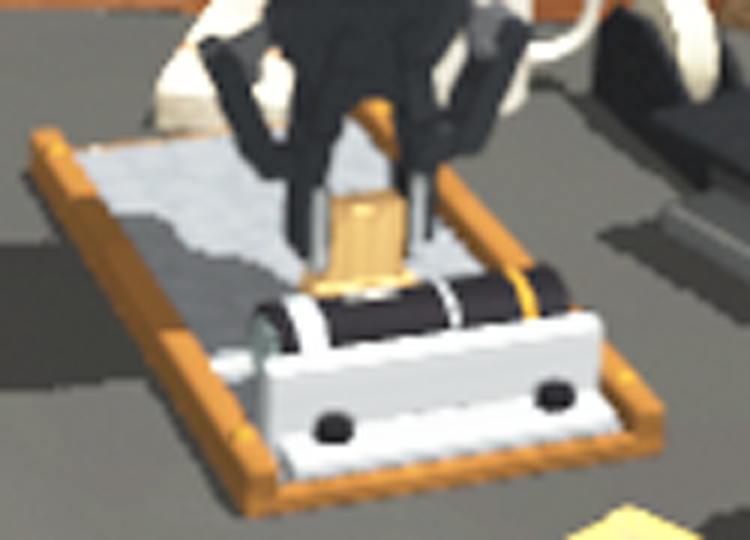

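The scene crop shows the chock upright behind the tube at (360,250), square to it, with the tube between chock and stop. The contact force is about 4.7 N, so I set the chock down on the floor and ease off.

Call:
{"op": "move_arm", "data": {
  "steps": [
    {"dx": 0,"dy": 0,"dz": -0.3,"wx": 0,"wy": 0,"wz": 0,"grip": -0.5},
    {"dx": 0,"dy": 0.2,"dz": -0.6,"wx": 0,"wy": 0,"wz": 0,"grip": -0.5},
    {"dx": 0,"dy": 0.2,"dz": -0.6,"wx": 0,"wy": 0,"wz": 0,"grip": -0.5}
  ]
}}

```text
time_s: 18.65
tool_pos: [0.5584, -0.1906, 0.0415]
eef_rot: [[0.147, 0.989, 0.0], [0.989, -0.147, 0.0], [0.0, 0.0, -1.0]]
ft_force: [-0.1, 4.8, 3.9]
opening: 0.033
grip_force: 60.8
```

Call:
{"op": "move_arm", "data": {
  "steps": [
    {"dx": 0,"dy": 0,"dz": 0,"wx": 0,"wy": 0,"wz": 0,"grip": -0.15},
    {"dx": 0,"dy": 0,"dz": 0,"wx": 0,"wy": 0,"wz": 0,"grip": 0},
    {"dx": 0,"dy": 0,"dz": 0,"wx": 0,"wy": 0,"wz": 0,"grip": 0.3},
    {"dx": 0,"dy": 0,"dz": 0,"wx": 0,"wy": 0,"wz": 0,"grip": 0.3},
    {"dx": 0,"dy": 0,"dz": 0,"wx": 0,"wy": 0,"wz": 0,"grip": 0.3}
  ]
}}

```text
time_s: 19.15
tool_pos: [0.5582, -0.191, 0.0412]
eef_rot: [[0.147, 0.989, -0.0], [0.989, -0.147, -0.0], [-0.0, -0.0, -1.0]]
ft_force: [0.2, -0.6, -0.6]
opening: 0.0554
grip_force: 0.0
```

Call:
{"op": "move_arm", "data": {
  "steps": [
    {"dx": 0,"dy": 0,"dz": 10,"wx": 0,"wy": 0,"wz": 0,"grip": 0.3},
    {"dx": 0,"dy": 0,"dz": 30,"wx": 0,"wy": 0,"wz": 0,"grip": 0.3},
    {"dx": 0,"dy": 0,"dz": 60,"wx": 0,"wy": 0,"wz": 0,"grip": 0.3},
    {"dx": 0,"dy": 0,"dz": 100,"wx": 0,"wy": 0,"wz": 0,"grip": 0.3},
    {"dx": 0,"dy": 30,"dz": 120,"wx": 0,"wy": 0,"wz": 0,"grip": 0.3},
    {"dx": -15,"dy": 70,"dz": 120,"wx": 0,"wy": 0,"wz": 0,"grip": 0.3},
    {"dx": -30,"dy": 110,"dz": 120,"wx": 0,"wy": 0,"wz": 0,"grip": 0.3},
    {"dx": -30,"dy": 110,"dz": 120,"wx": 0,"wy": 0,"wz": 0,"grip": 0.3},
    {"dx": -30,"dy": 110,"dz": 120,"wx": 0,"wy": 0,"wz": 0,"grip": 0.3}
  ]
}}

```text
time_s: 20.05
tool_pos: [0.5283, -0.0805, 0.1621]
eef_rot: [[0.146, 0.989, 0.001], [0.989, -0.146, -0.0], [-0.0, 0.001, -1.0]]
ft_force: [0.6, -0.4, 0.0]
opening: 0.0554
grip_force: 0.0
```

Run:
```python
from h import *
t=snap('top','t4');w=snap('scene','s4')
a=cv2.resize(t['pixels'][145:240,200:350],(600,380),interpolation=cv2.INTER_CUBIC)[:,200:]
b=cv2.resize(w['pixels'][185:265,260:345],None,fx=4.7,fy=4.75,interpolation=cv2.INTER_CUBIC)[:380]
cv2.imwrite('pics/f.png',np.hstack([a,b[:380]]))
```

```text
(no output)
```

View pics/f.png

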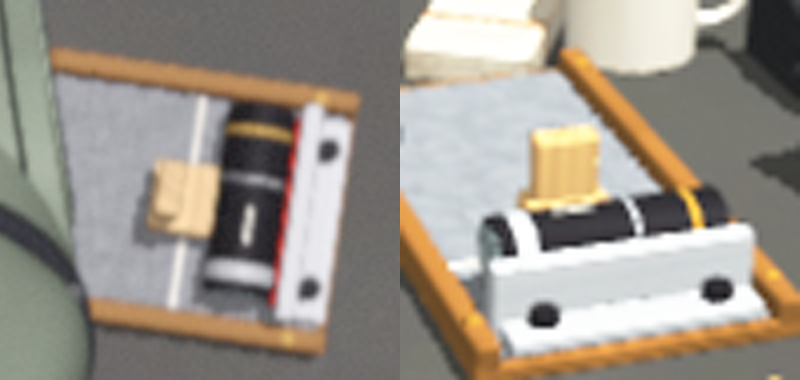

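The chock at (185,195) stands upright and flush against the tube at (250,190). The tube rests at the stop, and the gripper is clear.

```bash
python3 -c "
from bench import order
print(order.close_job())"
```

```text
the job is handed in; nothing more can be done
None
```

The tube was rolled to the red stop and pressed home at about 5.5 N for just over half a second. The chock stands flush against it and has been let go, the candle and mug were not touched, and the job was handed in at about 20 s.

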